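# Draw a mould board from under the drying hood and send it down the roller lane

### The job

Draw the mould board straight forward by its front pull tab until all of it is out from under the lip of the green drying hood, and let go of it there on the deck. Then take it by the bar on its middle, lift it and carry it roughly level, lay it gently at the upper end of the sloping roller lane, lengthwise between the side rails, and let go, so that it rolls down by itself and ends resting against the stop. Leave the other things on the bench where they are.

Things in the scene. Friction and masses are not known exactly. Their poses are not given: they have to be found in the camera images.
- mould: Loose mould board, 0.4 to 0.75 kg: plywood 160 x 100 x 12 mm (x, y, z), on it a white plaster mould (x -30 to +70 mm, 90 wide, top 28 mm above the underside), a carrying bar, and an upright pull tab at the front end. Origin: centre of the underside; x runs from tab to tail, z up. It starts on the hood's deck, tab out in front of the lip towards the robot, bar and tail under the roof.
- pull_tab (a point): Grip point of the pull tab, an upright wooden plate 12 mm thick (x), 60 mm wide (y), from 12 to 66 mm above the board's underside; this point is 50 mm above the underside, at mould x = -74 mm. Free gap behind the tab to the plaster: 38 mm.
- carry_bar (a point): Grip point of the carrying bar, a wooden bar 60 mm long (x), 24 mm wide (y), from 28 mm (top of the plaster) to 56 mm above the underside; this point is 44 mm above the underside, at mould x = +10 mm, close to the centre of mass.
- tail (a point): Middle of the mould board's rear edge: mould x = +80 mm, 6 mm above the underside.
- hood: Drying hood, fixed, left or right. Grey deck 164 mm wide, top 30 mm above the bench, x -190 to +150, with guide rails along x (9 mm high, 108 apart inside); green roof and side walls from x = +20 back, roof underside 62, top 70 mm above the deck; box 115 high behind x = 170. Origin on the bench; +x points away from the opening: draw the board to hood -x. Board starts at hood x 40 to 50.
- lip (a point): Middle of the roof's front lower edge (yellow stripe): hood x = +20 mm, 62 mm above the deck.
- lane: Roller lane, fixed, on the other side: aluminium side rails 310 mm long, 112 apart inside, 18 mm above the free steel rollers; black rubber stop across the lower end, 24 mm above them. Origin on the bench, roller plane 70 mm above; lane x is level and points downhill, rollers fall 0.18 rad to +x, from the open upper end (165 mm up-slope) to the stop (135 down). Let go, a board rolls down in 1-2 s.
- lane_load (a point): Point on the roller plane, midway between the rails, over which the centre of the board's underside comes when it is laid at the upper end of the lane (board wholly on the lane).
- lane_home (a point): Point on the roller plane where the centre of the board's underside lies when the board rests against the stop, 120 mm down the slope from lane_load.
- jar: Bystander: closed jar, 62 mm across, 85 mm high; origin centre of underside.
- brush: Bystander: brush lying on the bench between hood and lane; origin at its underside.
- block_a: Bystander: plaster block 130 x 45 x 100 mm, at the left; origin centre of underside.
- block_b: Bystander: plaster block 140 x 80 x 40 mm, at the right; origin centre of underside.
- cup: Bystander: blue cup 80 mm across, 90 mm high, at the left; origin centre of underside.
Things that resemble listed ones, but are neither listed nor needed, are in the scene too. There is more than one size of the mould; the one meant has the size given above.

How it is judged:
On the way, in this order (a step that is already met when the one before it is completed fails the run):
1. the mould board is drawn out until its tail is in front of the lip, stands on the deck and is let go (x of tail in the frame of hood below 0.018 m and z of mould in the frame of hood between 0.026 and 0.034 m and angle between mould's own z axis and vertical below 0.05 rad and linear speed of mould below 0.02 m/s and contact force between the fingers and mould below 0.1 N), for 0.2 s.
2. it is held by the bar on its middle and lifted off the deck (distance between the grasp point and carry_bar below 0.04 m and contact force between the fingers and mould above 1 N and z of mould in the frame of hood above 0.045 m), for 0.1 s.
3. it lies on the upper part of the lane between the rails and is let go there, at least 40 mm short of the stop (x of mould in the frame of lane between -0.11 and 0.014 m and y of mould in the frame of lane between -0.012 and 0.012 m and z of mould in the frame of lane below 0.1 m and angle between the y axis of mould and the y axis of lane, either way round below 0.15 rad and contact force between mould and lane above 0.3 N and contact force between the fingers and mould below 0.1 N), for 0.04 s.
At the end, for the whole second after the job is handed in: The mould board lies in the roller lane, right side up, lengthwise between the rails (within 0.12 rad), its underside's centre within 12 mm of lane_home (against the stop), at rest and untouched (distance between mould and lane_home below 0.012 m and angle between the y axis of mould and the y axis of lane, either way round below 0.12 rad and angle between mould's own z axis and vertical below 0.3 rad and linear speed of mould below 0.02 m/s and contact force between the fingers and mould below 0.1 N).
It fails at once if the mould board is tipped more than 0.45 rad (angle between mould's own z axis and vertical above 0.45 rad).
It fails at once if the mould board falls free (touching nothing at more than 0.5 m/s, a drop of over 12 mm) (contact force between mould and anything else below 0.01 N and linear speed of mould above 0.5 m/s).
It fails at once if a bystander is moved more than 30 mm (distance of any of jar, brush, block_a, block_b, cup from where it was at the start of the episode above 0.03 m).
It also fails if it takes over 58 s, if anything falls off the work surface, if the arm or the gripper's body presses on something with over 40 N, if the wrist force passes 120 N, or if a joint passes its speed limit or range.

### The arm

A 6-joint arm with a two-finger parallel gripper is mounted at the origin on the work surface. World frame = base frame: x ahead of the robot, y to its left, z up, the work surface at z = 0. Lengths are in m, angles in rad, forces in N, time in s.
With the tool pointing down it reaches from about 0.35 to 0.85 m from the base axis. Payload 8.1 kg.
Tool frame: the origin (TCP) lies between the finger pads; the fingertips stand nose_length ahead of it and the grasp point (between the pads) lies 2 mm behind it (nose_length is the distance from the TCP to the fingertips, in m); z points along the fingers, x is the direction in which the jaws open and shut, and the axes are right-handed (so a half turn about z gives the same grasp; the last joint's range is limited). The gripper opens to 93 mm and grips with 3 to 60 N. Pads are 15 mm wide; open, the fingers measure 128 mm over their backs; the gripper's body (75 mm by 188 mm) begins 65 mm behind the grasp point.
Start: joints at [-1.382, 0.13, 1.488, -0, 1.523, -0.085], TCP at [0.162, -0.578, 0.236] pointing down, gripper open.
Joint ranges: [-2.96, 2.96], [-0.89, 2.26], [0.02, 2.5], [-1.34, 4.48], [0, 2.73], [-2.66, 2.66]. Speed limits (rad/s): [2.39, 2.39, 2.79, 3.14, 3.14, 3.14].

### API

Orientations are given as a rotation vector (axis times angle).
In Python, from plant import * gives the robot as it stands.
- The arm moves only by the tool carry_out, never from a script. Its argument "steps" is a list of rows, each an object with "xyz": the shift along the world's x, y, z in cm, a list of three; "rot": the turn, a rotation vector about the world's x, y, z in degrees, a list of three. In form: [{"xyz": [tx, ty, tz], "rot": [rx, ry, rz]}, ...]. A call has 1 to 10 rows; each row is the pose to reach, as a shift and turn from the pose commanded when the call began; what a row does not reach only later rows make up. A row lasts 1/10 s, in which the tool goes at most 50 mm and 8.59 degrees, less where a joint would pass 70% of its speed; a pose out of reach is approached as far as the arm can. A call with a gripper value outside its range is refused whole. "grip" is the opening, from 0 (shut) to 1 (fully open), set as the call begins (left out, the last holds). The fingers move at their own pace and stop on an object; "force" is the grip in N (left out, the last holds). Time passes only in rows, so rows that repeat a pose let the fingers close. It gives the time, the measured TCP pose, the force and the opening at its end, in the units of the state.
- read_state(): the state, without advancing time (a new reading comes with each control period).
- read_camera(name): name is "scene" or "top" or "wrist"; returns the picture (480x640x3 uint8, red, green, blue); there is no depth.
- calibration(name): a dict with "fov_y" (degrees; the focal length in pixels is half the picture's height over the tangent of half this angle, whatever the lens; pixels are square), "cx", "cy" (the principal point, pixels), "dist_coeffs" ([k1, k2, p1, p2, k3] as OpenCV has them; the pictures are not rectified), "xyz" and "attitude" of the camera in the world. Camera axes: x right, y down, z forward; pixel columns grow to the right and rows downward; lengths in m; the calibration is good to about 2 mm. A picture is of the moment at which its call begins: read the wrist's pose just before it. calibration takes no time and is no camera call; for the wrist camera it gives the pose at the moment of the call.
- close_job(): hands the job in, once; it reports no verdict.
The state is a dict: "t": time; "q": joint angles; "dq": joint speeds; "joint_torque": joint torques, N m; "tool_pos": TCP position; "orientation": TCP orientation; "force": force on the tool from outside, world axes, zero at the start; "wrist_torque": the same for the moment, N m; "opening": finger opening in m.
Only numpy, scipy, OpenCV 4.12 (cv2) and the standard library are available. Lean on these libraries where they do the work, as an engineer would, in place of code of your own. Each camera call takes 0.05 s, during which the arm holds its last target.

## Working session

There is one attempt and no reset: what is moved stays moved. The work goes in short steps, Python scripts to look and compute and a tool call to move; the robot and the scene stay as the last step left them, time stands still between calls to the robot, and variables do not carry over. Pictures are saved under pics/ and viewed, and the job is handed in when it is done.

Besides the shell and the picture viewer there is one more tool, called as a command line: name --argument value ..., lists and objects as JSON in quotes. carry_out: Moves the arm, as the interface text tells. Its arguments: {"type":"object","properties":{"steps":{"type":"array","items":{"type":"object","properties":{"xyz":{"type":"array","items":{"type":"number"}},"rot":{"type":"array","items":{"type":"number"}}}}},"grip":{"type":"number"},"force":{"type":"number"}},"required":["steps"]}

```bash
ls; mkdir -p pics; python3 - <<'E'
from plant import *
import cv2
s=read_state(); print({k:(v if not hasattr(v,'round') else v) for k,v in s.items()})
try: print(nose_length)
except Exception as e: print(e)
for n in ["scene","top","wrist"]:
    print(n,calibration(n))
    cv2.imwrite(f"pics/{n}0.png",read_camera(n)[:,:,::-1])
E
```

```text
pics
{'t': 0.0, 'q': array([-1.38237117e+00,  1.31119616e-01,  1.48927250e+00, -1.84128191e-05,
        1.52300399e+00, -8.53587967e-02]), 'dq': array([-0.00094539,  0.00036339,  0.00027178,  0.00144539,  0.00033152,
        0.00020929]), 'joint_torque': array([-3.21254382e-03, -5.59844291e+01, -4.91768539e+01,  7.66702951e-02,
        3.55256803e-02, -2.29676261e-04]), 'tool_pos': array([ 0.16216383, -0.57711269,  0.23461597]), 'orientation': array([-2.50285686e+00,  1.89678821e+00,  2.12219137e-03]), 'force': array([0.10254511, 0.42165978, 0.51234272]), 'wrist_torque': array([ 0.02755493, -0.02203791, -0.00913902]), 'opening': 0.09321704067108921}
0.017
scene {'fov_y': 50.99075906724913, 'cx': 320.44635550803133, 'cy': 238.93450771586, 'dist_coeffs': array([-0.10341358,  0.        ,  0.        ,  0.        ,  0.        ]), 'xyz': array([1.26283381, 0.70294082, 0.81426906]), 'attitude': array([-0.99608798, -2.29435994,  1.18225584])}
top {'fov_y': 50.67246605696368, 'cx': 324.7796572972861, 'cy': 239.41764633138152, 'dist_coeffs': array([-0.00610968,  0.        ,  0.        ,  0.        ,  0.        ]), 'xyz': array([ 4.20889942e-01, -4.70820495e-04,  1.54290357e+00]), 'attitude': array([-2.16744514,  2.19645756, -0.06129161])}
wrist {'fov_y': 58.987869104065744, 'cx': 314.2841713795497, 'cy': 233.49270381350925, 'dist_coeffs': array([-0.00079968,  0.        ,  0.        ,  0.        ,  0.        ]), 'xyz': array([ 0.24132633, -0.55479733,  0.38512645]), 'attitude': array([ 2.31093459, -1.75133766, -0.25978975])}
```

View pics/scene0.png

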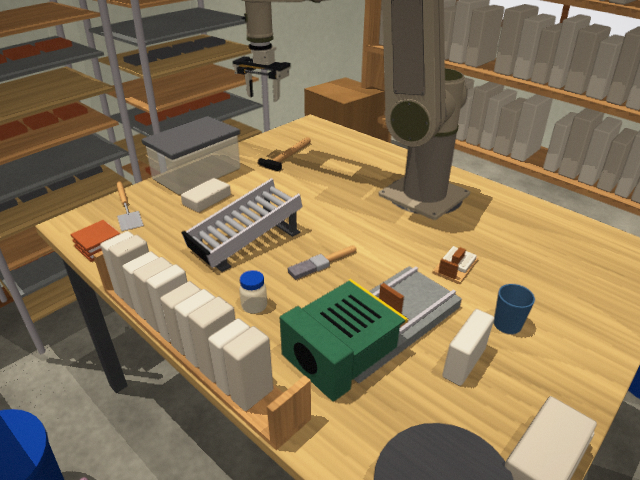

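View pics/top0.png

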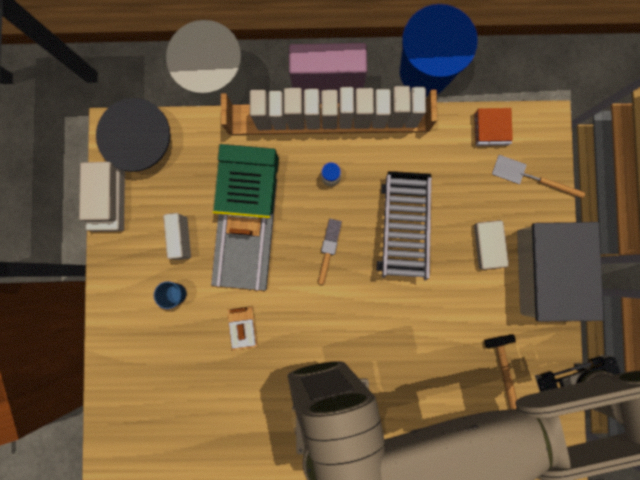

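View pics/wrist0.png

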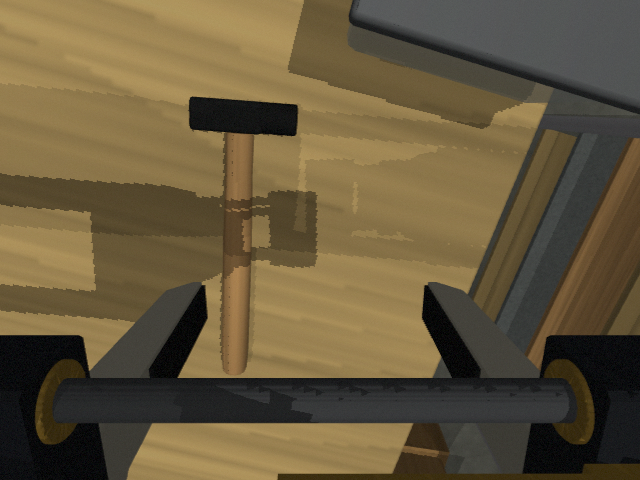

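The scene view shows the green hood with a tab at (392,297), the lane at (245,220) and the jar at (253,290). In the top view the hood is at (245,185-290), the lane at (408,225) and the brush at (328,250). There are two mould candidates in the top view: the board under the hood, with its tab at (240,228), and a small loose mould at (242,328). The first fits because it is on the deck with its tab in front of the lip. I'll measure both and confirm this in an enlarged crop.

```bash
cat > h.py <<'E'
import numpy as np, cv2
from scipy.spatial.transform import Rotation as R
from plant import *
def K(c):
    f=240/np.tan(np.radians(c['fov_y'])/2); return np.array([[f,0,c['cx']],[0,f,c['cy']],[0,0,1.]])
def rays(c,px):
    p=cv2.undistortPoints(np.array(px,float).reshape(-1,1,2),K(c),np.array(c['dist_coeffs']))[:,0]
    d=np.c_[p,np.ones(len(p))]@R.from_rotvec(c['attitude']).as_matrix().T
    return np.array(c['xyz']),d
def onz(c,px,z):
    o,d=rays(c,px); return o+d*((z-o[2])/d[:,2])[:,None]
def proj(c,P):
    M=R.from_rotvec(c['attitude']).as_matrix().T; t=-M@np.array(c['xyz'])
    return cv2.projectPoints(np.array(P,float).reshape(-1,1,3),cv2.Rodrigues(M)[0],t,K(c),np.array(c['dist_coeffs']))[0][:,0]
E
python3 - <<'E'
from h import *
im=cv2.imread('pics/top0.png')
a=im[140:360,190:300]; b=im[160:290,365:450]
cv2.imwrite('pics/crop_h.png',np.hstack([cv2.resize(a,None,fx=2.7,fy=2.7,interpolation=cv2.INTER_CUBIC),cv2.copyMakeBorder(cv2.resize(b,None,fx=4,fy=4,interpolation=cv2.INTER_CUBIC),0,594-520,0,0,cv2.BORDER_CONSTANT)]))
s=cv2.imread('pics/scene0.png')
cv2.imwrite('pics/crop_s.png',cv2.resize(s[230:400,270:490],None,fx=3.5,fy=3.5,interpolation=cv2.INTER_CUBIC))
E
```

```text
(no output)
```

View pics/crop_h.png

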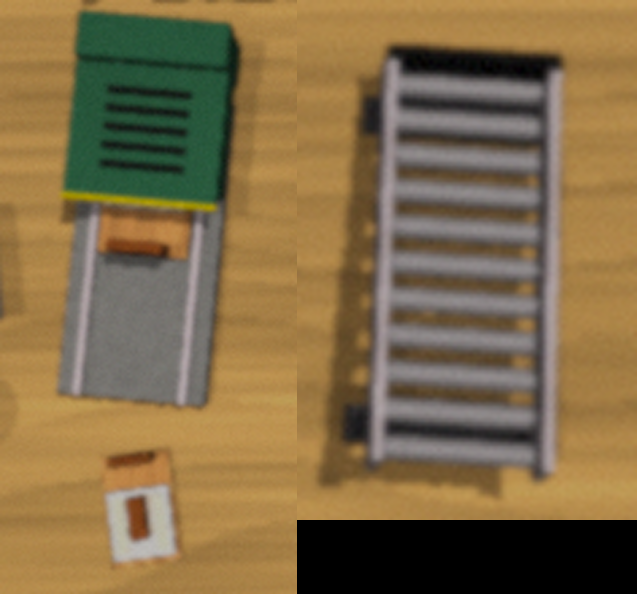

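View pics/crop_s.png

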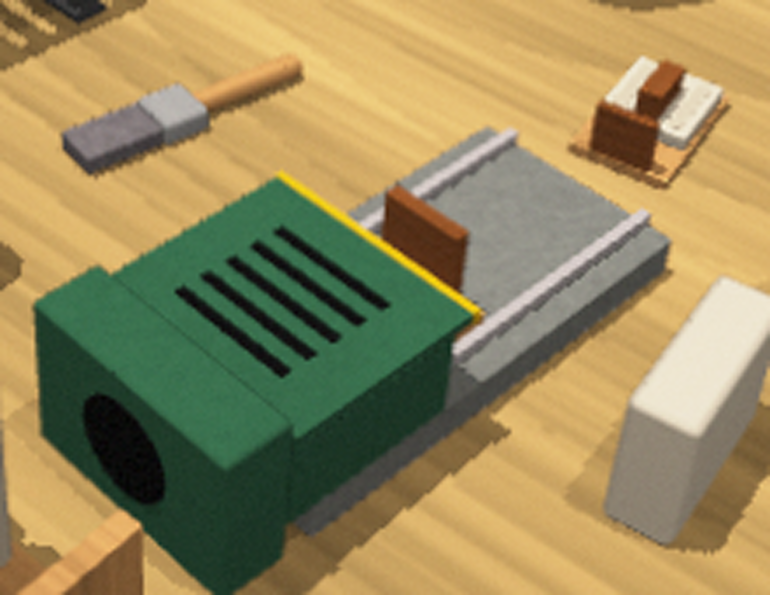

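The crops confirm it: the full-size board in the hood has its tab at top-view (240,232). The small copy at (242,328) is the decoy. Next I'll measure the geometry.

```bash
python3 - <<'E'
from h import *
c=calibration('top'); im=cv2.imread('pics/top0.png'); hsv=cv2.cvtColor(im,cv2.COLOR_BGR2HSV)
def pt(lbl,px,z): 
    P=onz(c,px,z); print(lbl,P.round(4).tolist()); return P
cr=lambda l:[(190+(x+.5)/2.7-.5,140+(y+.5)/2.7-.5) for x,y in l]
cl=lambda l:[(365+(x-297+.5)/4-.5,160+(y+.5)/4-.5) for x,y in l]
d=pt('deck front L,R',cr([(60,393),(206,406)]),.03); print('w',np.linalg.norm(d[0]-d[1]))
m=cv2.inRange(hsv,(22,150,100),(35,255,255)); m[:195]=0;m[225:]=0;m[:,:205]=0;m[:,290:]=0
ys,xs=np.nonzero(m); print(len(xs),xs.min(),xs.max())
y=pt('lip L,R (top z=.1)',cr([(63,197),(216,211)]),.1);print('w',np.linalg.norm(y[0]-y[1]))
b=pt('roof back box L,R z.115',cr([(80,14),(235,27)]),.115);print('w',np.linalg.norm(b[0]-b[1]))
r=pt('rail front tips',cr([(78,395),(182,404)]),.039);print('w',np.linalg.norm(r[0]-r[1]))
r2=pt('rail at lip',cr([(96,205),(197,215)]),.039);print('w',np.linalg.norm(r2[0]-r2[1]))
t=pt('tab top corners front L,R',cr([(104,252),(166,258)]),.096)
t=pt('tab top centre line L,R',cr([(107,246),(168,252)]),.096);print('w',np.linalg.norm(t[0]-t[1]))
bb=pt('board front edge L,R',cr([(97,250),(186,259)]),.042);print('w',np.linalg.norm(bb[0]-bb[1]))
s=.18
top=.07+.018
L=cl([(393,47),(558,57)]);Z=.07+.0  # lower end stop
p=pt('stop top outer corners',L,.07-.135*np.sin(s)+.024);print(np.linalg.norm(p[0]-p[1]))
zt=.07+.165*np.sin(s)+.018
p=pt('upper end rail outer corners',cl([(368,466),(554,476)]),zt);print(np.linalg.norm(p[0]-p[1]))
p=pt('rail tops centre upper',cl([(375,466),(545,476)]),zt);print(np.linalg.norm(p[0]-p[1]))
q=pt('rail tops centre lower',cl([(394,60),(556,66)]),.07-.13*np.sin(s)+.018);print(np.linalg.norm(q[0]-q[1]))
print(p.mean(0),q.mean(0)); v=q.mean(0)-p.mean(0); print('dir',np.degrees(np.arctan2(v[1],v[0])),np.linalg.norm(v))
dd=d.mean(0);yy=y.mean(0);v=yy-dd;print('hood dir',np.degrees(np.arctan2(v[1],v[0])),v)
E
```

```text
deck front L,R [[0.3903, 0.3538, 0.03], [0.374, 0.1923, 0.03]]
w 0.16224707594233048
186 212 269
lip L,R (top z=.1) [[0.5994, 0.3346, 0.1], [0.5821, 0.1717, 0.1]]
w 0.1637793659604725
roof back box L,R z.115 [[0.7928, 0.3134, 0.115], [0.7761, 0.1487, 0.115]]
w 0.16557000681061138
rail front tips [[0.3881, 0.3318, 0.039], [0.3768, 0.2175, 0.039]]
w 0.11486562142087108
rail at lip [[0.5975, 0.3121, 0.039], [0.5848, 0.2001, 0.039]]
w 0.11272065056119854
tab top corners front L,R [[0.5404, 0.2917, 0.096], [0.5331, 0.2257, 0.096]]
tab top centre line L,R [[0.5468, 0.2885, 0.096], [0.5395, 0.2235, 0.096]]
w 0.06537787508064277
board front edge L,R [[0.5472, 0.3103, 0.042], [0.5359, 0.212, 0.042]]
w 0.09893990982187743
stop top outer corners [[0.7176, -0.175, 0.0698], [0.7084, -0.2957, 0.0698]]
0.12100417772243702
upper end rail outer corners [[0.4115, -0.1455, 0.1175], [0.4028, -0.2753, 0.1175]]
0.1301218813723293
rail tops centre upper [[0.4114, -0.1504, 0.1175], [0.4029, -0.2691, 0.1175]]
0.11895701189751545
rail tops centre lower [[0.7089, -0.1761, 0.0647], [0.7027, -0.295, 0.0647]]
0.11905768200835105
[ 0.40718045 -0.20973916  0.11753988] [ 0.7058211  -0.23558225  0.06472616]
dir -4.945811597650622 0.3043737660294409
hood dir -5.449586780597141 [ 0.20855565 -0.01989644  0.07      ]
```

Measurements agree with the listed sizes: deck width 162 against 164, rail spacing and tab 60-65, lane 119-130, and lane length 304. That puts the hood origin near (0.571, 0.255) with yaw −5.7°, and the mould at about hood x = 46. The lane origin is near (0.566, −0.223) with yaw −4.7°. I'll check these against the scene camera and move.

```bash
cat >> h.py <<'E'
def fr(o,yaw,P,tilt=0):
    P=np.atleast_2d(np.array(P,float)); return np.array(o)+P@R.from_euler('ZY',[yaw,tilt]).as_matrix().T
HO=[.571,.2545,0]; HY=np.radians(-5.7); LO=[.566,-.223,0]; LY=np.radians(-4.7)
LR=np.array(LO)+[0,0,.07]
E
python3 - <<'E'
from h import *
hp=fr(HO,HY,[[-.19,.082,.03],[-.19,-.082,.03],[.02,.082,.1],[.02,-.082,.1],[-.034,.03,.096],[-.034,-.03,.096],[-.022,.03,.096],[-.022,-.03,.096]])
lp=fr(LR,LY,[[-.165,.056,.018],[-.165,-.056,.018],[.135,.056,.024],[.135,-.056,.024],[-.065,0,0],[.055,0,0]],.18)
print(lp.round(4).tolist())
for n in ['top','scene']:
    c=calibration(n); im=cv2.imread(f'pics/{n}0.png'); p=np.r_[proj(c,hp),proj(c,lp)]
    im=cv2.resize(im,None,fx=2,fy=2,interpolation=cv2.INTER_CUBIC)
    for q in p: cv2.circle(im,tuple(int(round(v*2+.5)) for v in q),3,(255,0,255),1)
    im=im[280:600,370:890] if n=='top' else im[340:740,340:960]
    cv2.imwrite(f'pics/chk_{n}.png',im)
E
```

```text
[[0.412, -0.1542, 0.1172], [0.4028, -0.2658, 0.1172], [0.7072, -0.1784, 0.0694], [0.6981, -0.29, 0.0694], [0.5023, -0.2178, 0.0816], [0.6199, -0.2274, 0.0602]]
```

View pics/chk_top.png

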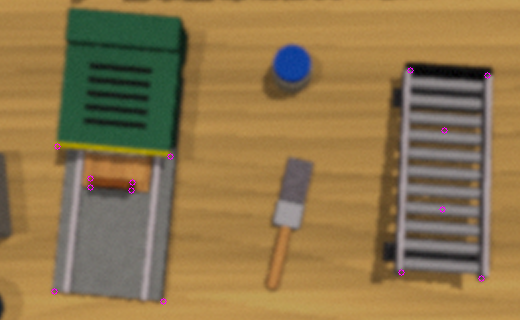

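View pics/chk_scene.png

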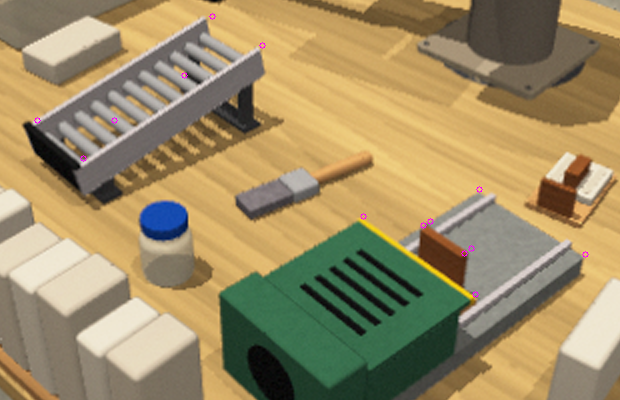

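carry_out --steps '[{"xyz": [34,43,2],"rot": [0,0,68.6]},{"xyz": [34,43,2],"rot": [0,0,68.6]},{"xyz": [34,43,2],"rot": [0,0,68.6]},{"xyz": [34,43,2],"rot": [0,0,68.6]},{"xyz": [34,43,2],"rot": [0,0,68.6]},{"xyz": [34,43,2],"rot": [0,0,68.6]},{"xyz": [34,43,2],"rot": [0,0,68.6]},{"xyz": [34,43,2],"rot": [0,0,68.6]},{"xyz": [34,43,2],"rot": [0,0,68.6]},{"xyz": [34,43,2],"rot": [0,0,68.6]}]' --grip 0.43

```text
t: 1.15
tool_pos: [0.473, -0.1838, 0.2539]
orientation: [3.138, -0.156, 0.0]
force: [0.2, -1.2, 1.1]
opening: 0.0403
```

In the top view the predicted points sit on the hood corners, the lip and the lane rail ends. In the scene view they are about 2-3 px off, all the same way. I'll refine with the wrist camera, since the lane is nearly below the arm now.

```bash
cat > w.py <<'E'
import sys
from h import *
def wshot(name,P=None):
    c=calibration('wrist'); im=read_camera('wrist')[:,:,::-1].copy(); cv2.imwrite(f'pics/{name}.png',im)
    import pickle; pickle.dump({k:v for k,v in c.items()},open(f'pics/{name}.pkl','wb'))
    if P is not None:
        for q in proj(c,P): 
            if abs(q).max()<3000: cv2.circle(im,tuple(int(round(v)) for v in q),4,(255,0,255),1)
        cv2.imwrite(f'pics/{name}_p.png',im)
    return c
lp=fr(LR,LY,[[-.165,.056,.018],[-.165,-.056,.018],[.135,.056,.024],[.135,-.056,.024],[-.065,0,0],[.055,0,0]],.18)
hp=fr(HO,HY,[[-.19,.082,.03],[-.19,-.082,.03],[.02,.082,.1],[.02,-.082,.1],[-.034,.03,.096],[-.034,-.03,.096],[-.022,.03,.096],[-.022,-.03,.096]])
E
python3 - <<'E'
from w import *
wshot('w1',lp)
E
```

```text
(no output)
```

View pics/w1_p.png

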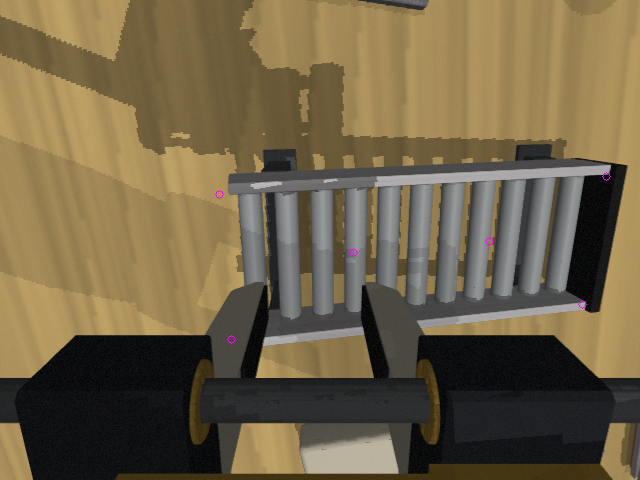

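```bash
python3 - <<'E'
import cv2,numpy as np
im=cv2.imread('pics/w1.png')
a=cv2.resize(im[145:355,205:345],None,fx=2.7,fy=2.7,interpolation=cv2.INTER_CUBIC);b=cv2.resize(im[145:355,500:640],None,fx=2.7,fy=2.7,interpolation=cv2.INTER_CUBIC)
cv2.imwrite('pics/w1c.png',np.hstack([a,b]))
E
```

```text
(no output)
```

View pics/w1c.png

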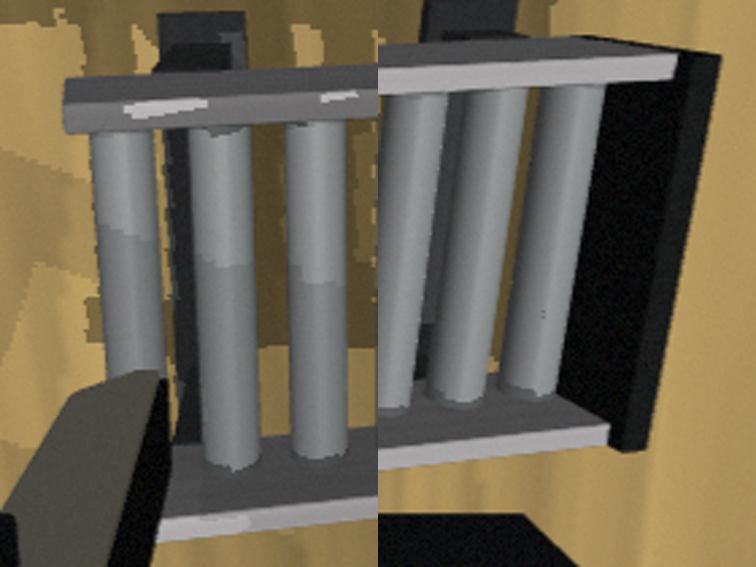

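```bash
python3 - <<'E'
from w import *
print(read_state()['tool_pos'],read_state()['dq'])
import pickle;print(pickle.load(open('pics/w1.pkl','rb'))['xyz'])
c=wshot('w2',lp);print(c['xyz'])
print(read_state()['tool_pos'],read_state()['dq'])
E
```

```text
[ 0.47675394 -0.17780499  0.25418135] [-0.09772406 -0.01468715  0.01675063 -0.01033054 -0.00223386 -0.17068278]
[ 0.4826375  -0.10287281  0.40429919]
[ 0.48566293 -0.09738025  0.40486604]
[ 0.47492348 -0.18068362  0.25391864] [-0.09325821 -0.01210637  0.02251566 -0.04788726  0.00683007 -0.0974267 ]
```

View pics/w2_p.png

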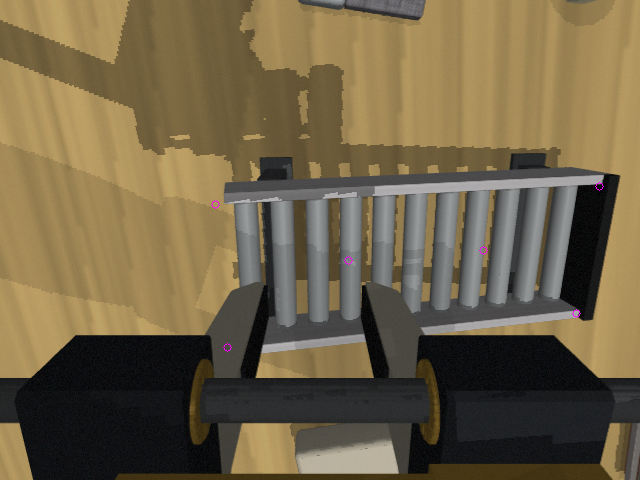

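```bash
python3 - <<'E'
from w import *
import pickle
c=pickle.load(open('pics/w2.pkl','rb'))
im=cv2.imread('pics/w2.png')
a=cv2.resize(im[150:360,205:345],None,fx=2.7,fy=2.7,interpolation=cv2.INTER_CUBIC);b=cv2.resize(im[150:360,500:640],None,fx=2.7,fy=2.7,interpolation=cv2.INTER_CUBIC)
cv2.imwrite('pics/w2c.png',np.hstack([a,b]))
print('upper rail end inner',onz(c,[(225,202.5)],lp[0,2]),lp[0])
print('stop',onz(c,[(603,184),(578.5,315)],lp[2,2]),lp[2:4])
o,d=rays(c,[(240,198),(600,182),(575,316),(275,349)])
print('rail pts')
for px,s in [((240,202),-.15),((598,184),.13),((575,312.5),.13),((275,344),-.14)]:
    z=.07-s*np.sin(.18)+.018; P=onz(c,[px],z)[0]; print(s,P,'lane y',(P-np.array(LO))@R.from_euler('Z',LY).as_matrix()[:,1])
E
```

```text
upper rail end inner [[ 0.41908461 -0.15392599  0.11724907]] [ 0.41201191 -0.15415093  0.11724907]
stop [[ 0.71069858 -0.17742692  0.06944326]
 [ 0.70049503 -0.29268077  0.06944326]] [[ 0.7072431  -0.17842335  0.06944326]
 [ 0.69806599 -0.29004674  0.06944326]]
rail pts
-0.15 [ 0.42898725 -0.15505067  0.11485444] lane y 0.056494218060218176
0.13 [ 0.70982051 -0.1781628   0.06472616] lane y 0.05647087059735245
0.13 [ 0.70022064 -0.29264194  0.06472616] lane y -0.05840992295056252
-0.14 [ 0.43936494 -0.26952714  0.11306414] lane y -0.05674697884662169
```

View pics/w2c.png

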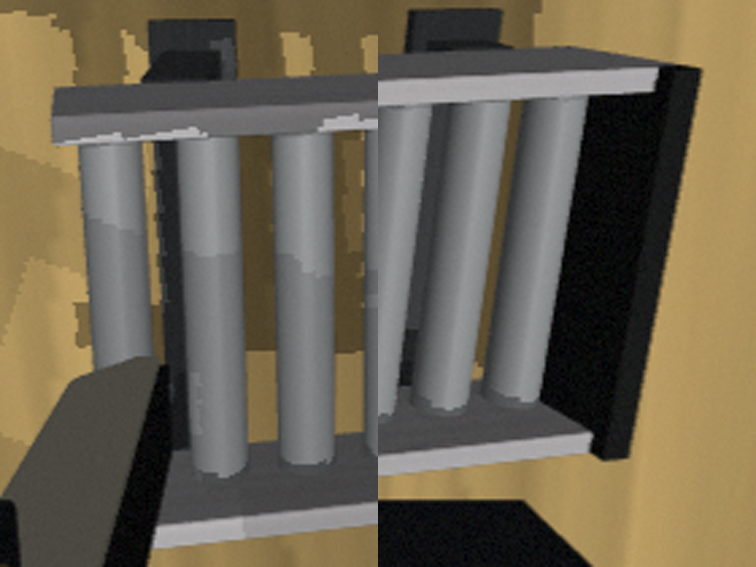

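carry_out --steps '[{"xyz": [6.9,43.7,-2],"rot": [0,0,0]},{"xyz": [6.9,43.7,-2],"rot": [0,0,0]},{"xyz": [6.9,43.7,-2],"rot": [0,0,0]},{"xyz": [6.9,43.7,-2],"rot": [0,0,0]},{"xyz": [6.9,43.7,-2],"rot": [0,0,0]},{"xyz": [6.9,43.7,-2],"rot": [0,0,0]},{"xyz": [6.9,43.7,-2],"rot": [0,0,0]},{"xyz": [6.9,43.7,-2],"rot": [0,0,0]},{"xyz": [6.9,43.7,-2],"rot": [0,0,0]},{"xyz": [6.9,43.7,-2],"rot": [0,0,0]}]'

```text
t: 2.25
tool_pos: [0.5405, 0.2553, 0.2324]
orientation: [-3.137, 0.15, 0.003]
force: [-0.1, 0.2, -0.9]
opening: 0.0401
```

```bash
python3 - <<'E'
from w import *
read_camera('top')
s=read_state();print(s['tool_pos'],s['orientation'],s['dq'].round(2))
wshot('w3',hp)
E
```

```text
[0.54064842 0.25295213 0.23266519] [ 3.13721682e+00 -1.51413747e-01 -2.77663176e-03] [-0.05 -0.03  0.03 -0.02  0.01 -0.02]
```

View pics/w3_p.png

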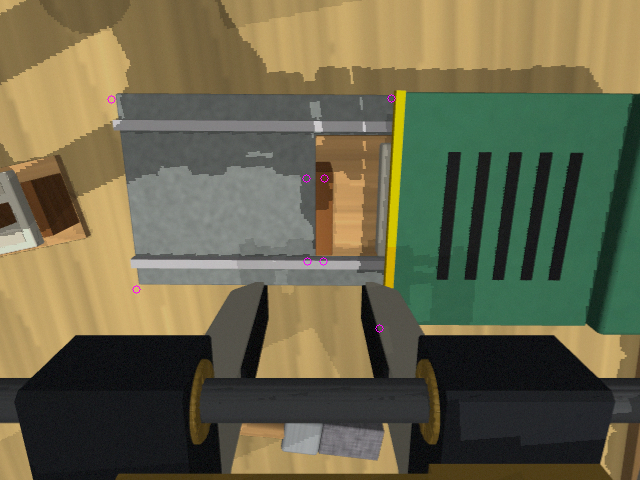

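```bash
python3 - <<'E'
import cv2,numpy as np
im=cv2.imread('pics/scene0.png')
a=cv2.resize(im[245:345,370:470],None,fx=4,fy=4,interpolation=cv2.INTER_CUBIC);
b=cv2.resize(im[170:270,175:310],None,fx=2.9,fy=4,interpolation=cv2.INTER_CUBIC)
cv2.imwrite('pics/s0c.png',np.hstack([a,b]))
im=cv2.imread('pics/w3.png')
cv2.imwrite('pics/w3c.png',cv2.resize(im[80:300,100:420],None,fx=2.5,fy=2.5,interpolation=cv2.INTER_CUBIC))
E
```

```text
(no output)
```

View pics/s0c.png

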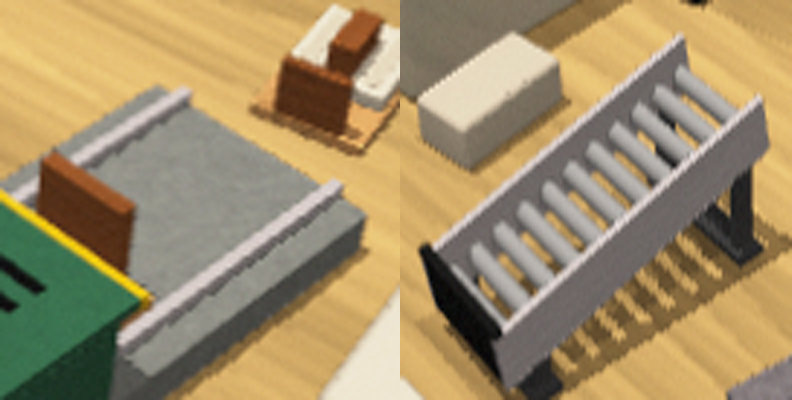

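View pics/w3c.png

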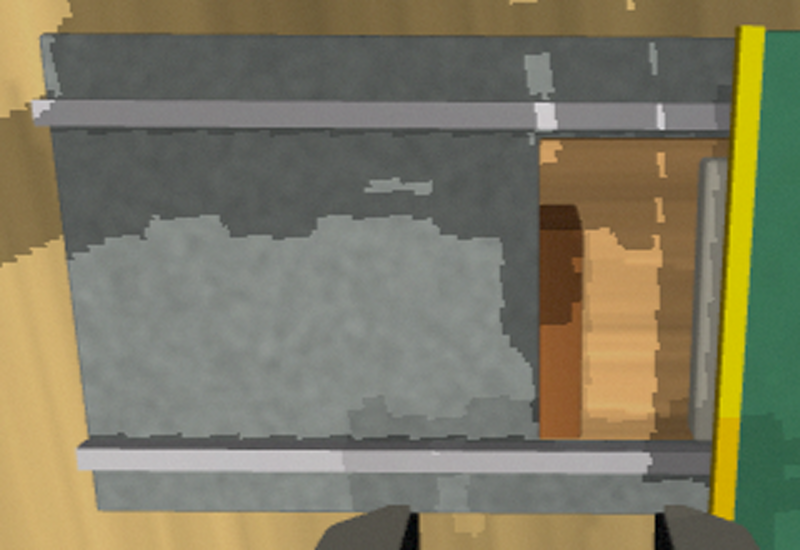

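```bash
python3 - <<'E'
from w import *
import pickle
c=pickle.load(open('pics/w3.pkl','rb')); s=calibration('scene')
w=lambda l:[(100+x/2.5,80+y/2.5) for x,y in l]
print('wrist deck front',onz(c,w([(42,35),(98,511)]),.03).round(4).tolist())
print('wrist lip top edge front',onz(c,w([(738,27),(713,518)]),.1).round(4).tolist(), 'back',onz(c,w([(765,27),(738,518)]),.1).round(4).tolist())
print('wrist tab top front/back line',onz(c,w([(540,225),(540,438),(582,225),(582,438)]),.096).round(4).tolist())
print('wrist board front edge',onz(c,w([(540,140),(540,436)]),.042).round(4).tolist())
sc=lambda l:[(370+x/4-.4,245+y/4-.4) for x,y in l]
print('scene deck front R,L',onz(s,sc([(155,86),(367,217)]),.03).round(4).tolist())
print('scene tab top back edge R,L',onz(s,sc([(40,160),(131,212)]),.096).round(4).tolist())
ls=lambda l:[(175+x/2.9-.4,170+y/4-.4) for x,y in l]
print('scene rail upper end tips inner top',onz(s,ls([(683-400,37),(765-400,97)]),.117).round(4).tolist())
E
```

```text
wrist deck front [[0.3953, 0.3581, 0.03], [0.3779, 0.1958, 0.03]]
wrist lip top edge front [[0.6018, 0.3382, 0.1], [0.589, 0.2039, 0.1]] back [[0.6086, 0.3375, 0.1], [0.5962, 0.2032, 0.1]]
wrist tab top front/back line [[0.5472, 0.2926, 0.096], [0.5413, 0.2318, 0.096], [0.5585, 0.2915, 0.096], [0.5533, 0.2306, 0.096]]
wrist board front edge [[0.5491, 0.3114, 0.042], [0.5397, 0.2133, 0.042]]
scene deck front R,L [[0.3822, 0.1949, 0.03], [0.3989, 0.3571, 0.03]]
scene tab top back edge R,L [[0.5541, 0.229, 0.096], [0.5548, 0.2906, 0.096]]
scene rail upper end tips inner top [[0.4138, -0.2688, 0.117], [0.4188, -0.1489, 0.117]]
```

The wrist and scene views agree with each other (deck front corners within 4 mm). Both put the hood about 5 mm further in +x and 3.5 mm further in +y than the top view did. The tab centre is (0.550, 0.2615), and the tab and board sizes check out at 61, 12 and 98 mm. I'll use the wrist values and descend in two stages.

carry_out --steps '[{"xyz": [0.9,0.8,0]},{"xyz": [0.9,0.8,-5]},{"xyz": [0.9,0.8,-10]},{"xyz": [0.9,0.8,-10]},{"xyz": [0.9,0.8,-10]},{"xyz": [0.9,0.8,-10]}]'

```text
validation failed for argument at $.st...
```

```bash
sed -i 's/^HO=.*/HO=[.577,.2577,0]; HY=np.radians(-5.8); LO=[.569,-.2230,0]; LY=np.radians(-4.7)/' h.py; python3 - <<'E'
from w import *
wshot('w4',hp)
s=read_state();print(s['tool_pos'],s['orientation'],s['dq'].round(2))
E
```

```text
[0.54105578 0.25051967 0.2333414 ] [ 3.13667207e+00 -1.56167863e-01 -1.35098759e-03] [-0.02 -0.02  0.01  0.   -0.    0.  ]
```

View pics/w4_p.png

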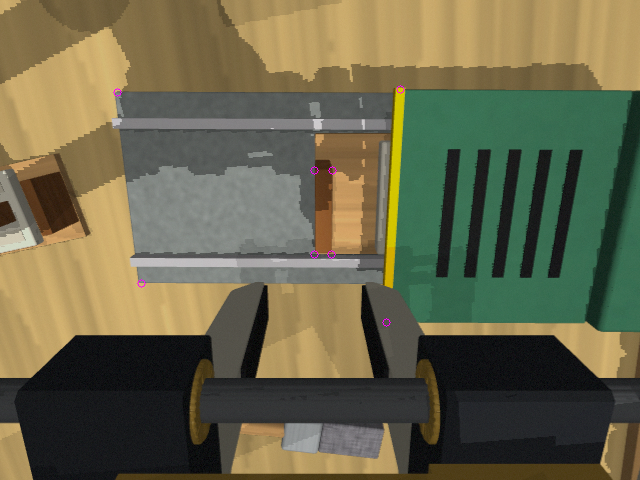

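The call was refused because "rot" was missing, so nothing moved. The overlay with the corrected hood pose now lies on the deck corners, the lip and the tab (315-332, 170-254).

carry_out --steps '[{"xyz": [0.8,0.9,0],"rot": [0,0,0]},{"xyz": [0.8,0.9,-5],"rot": [0,0,0]},{"xyz": [0.8,0.9,-10],"rot": [0,0,0]},{"xyz": [0.8,0.9,-10],"rot": [0,0,0]},{"xyz": [0.8,0.9,-10],"rot": [0,0,0]},{"xyz": [0.8,0.9,-10],"rot": [0,0,0]}]'

```text
t: 3.0
tool_pos: [0.5512, 0.2602, 0.1376]
orientation: [-3.136, 0.158, -0.007]
force: [0.7, 0.1, 0.7]
opening: 0.0398
```

```bash
python3 - <<'E'
from w import *
for i in range(2):
    wshot('w5',hp)
    s=read_state();print(s['tool_pos'],s['orientation'],s['dq'].round(3))
E
```

```text
[0.55145363 0.26049501 0.13794325] [-3.13546585  0.15762326 -0.00822909] [ 0.007 -0.001  0.     0.003 -0.008  0.002]
[0.55136904 0.26067241 0.13776462] [-3.13541074  0.15735617 -0.00818381] [ 0.006  0.005  0.007  0.    -0.004  0.003]
```

View pics/w5_p.png

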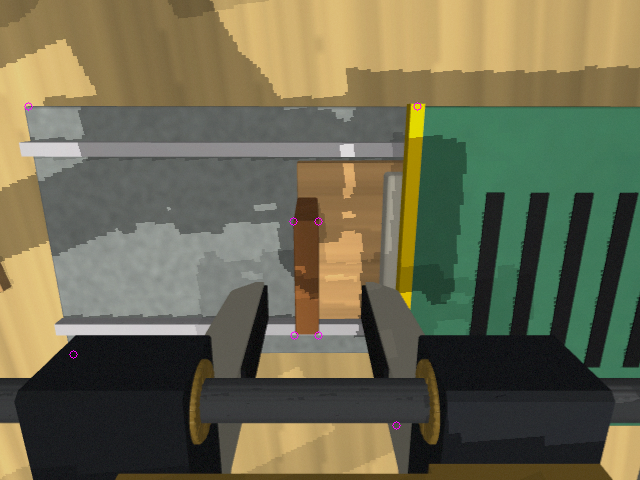

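The tab top (294-319, 220-335) lies between the open fingers and matches the prediction. Next I descend and grip it.

carry_out --steps '[{"xyz": [-0.1,0.1,-3],"rot": [0,0,0]},{"xyz": [-0.1,0.1,-5.6],"rot": [0,0,0]},{"xyz": [-0.1,0.1,-5.6],"rot": [0,0,0]},{"xyz": [-0.1,0.1,-5.6],"rot": [0,0,0]},{"xyz": [-0.1,0.1,-5.6],"rot": [0,0,0]}]'

```text
t: 3.6
tool_pos: [0.5498, 0.2619, 0.0807]
orientation: [-3.136, 0.156, -0.006]
force: [0.4, -0.9, -0.6]
opening: 0.04
```

carry_out --steps '[{"xyz": [0,0,0],"rot": [0,0,0]},{"xyz": [0,0,0],"rot": [0,0,0]},{"xyz": [0,0,0],"rot": [0,0,0]},{"xyz": [0,0,0],"rot": [0,0,0]},{"xyz": [0,0,0],"rot": [0,0,0]}]' --grip 0.0 --force 12

```text
t: 4.1
tool_pos: [0.5482, 0.2614, 0.0782]
orientation: [-3.138, 0.156, -0.0]
force: [-1.2, 0.1, 3.3]
opening: 0.0118
```

```bash
python3 - <<'E'
from w import *
wshot('w6',hp)
s=read_state();print(s['tool_pos'],s['orientation'],s['force'],s['opening'])
E
```

```text
[0.54819863 0.26134377 0.07812373] [-3.13761396e+00  1.56466451e-01 -9.59531130e-05] [-1.46154471 -0.89271762  3.45220724] 0.011891984127657986
```

View pics/w6.png

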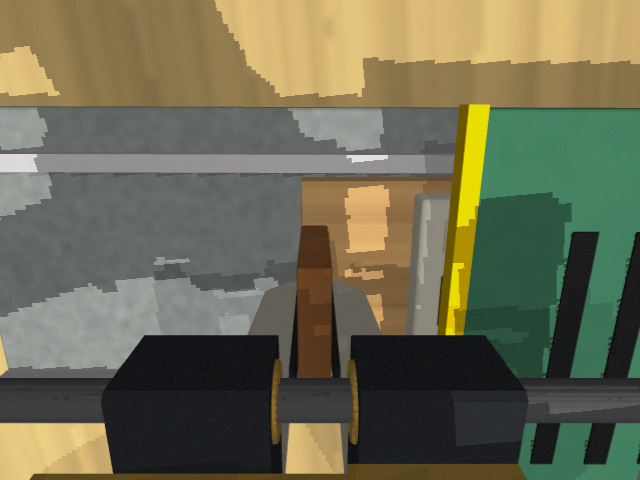

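The opening reads 11.9 mm, which matches the 12 mm tab, and the picture shows the tab held between the pads. Next I pull 122 mm along hood −x.

carry_out --steps '[{"xyz": [-1,0.1,0],"rot": [0,0,0]},{"xyz": [-2.5,0.25,0],"rot": [0,0,0]},{"xyz": [-4,0.4,0],"rot": [0,0,0]},{"xyz": [-5.5,0.55,0],"rot": [0,0,0]},{"xyz": [-7,0.7,0],"rot": [0,0,0]},{"xyz": [-8.5,0.85,0],"rot": [0,0,0]},{"xyz": [-10,1.0,0],"rot": [0,0,0]},{"xyz": [-11.2,1.1,0],"rot": [0,0,0]},{"xyz": [-12.2,1.2,0],"rot": [0,0,0]},{"xyz": [-12.2,1.2,0],"rot": [0,0,0]}]'

```text
t: 5.15
tool_pos: [0.4245, 0.2735, 0.078]
orientation: [3.138, -0.156, -0.002]
force: [-6.6, -0.9, 7.3]
opening: 0.012
```

```bash
python3 - <<'E'
from w import *
wshot('w7',hp)
s=read_state();print(s['tool_pos'],s['orientation'],s['force'],s['opening'])
E
```

```text
[0.42453914 0.27353248 0.07805315] [ 3.13765099 -0.15555694 -0.00342599] [-8.12173837 -1.34520585  8.51853739] 0.011922649151257864
```

View pics/w7.png

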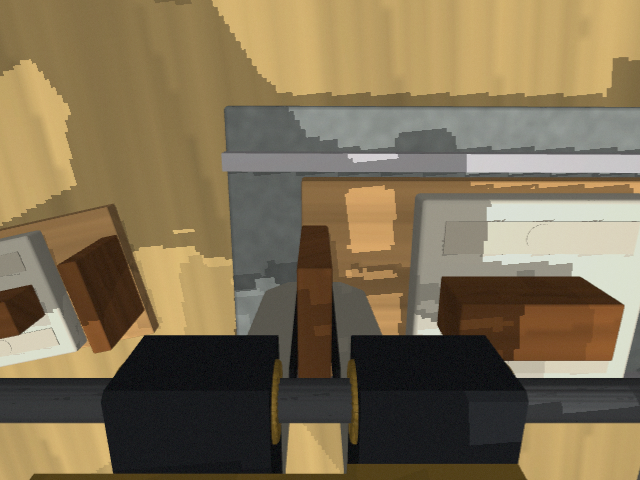

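The board has come out 124 mm with the tab still in the pads. I release it and rise.

carry_out --steps '[{"xyz": [0,0,0],"rot": [0,0,0]},{"xyz": [0,0,0],"rot": [0,0,0]},{"xyz": [0,0,0],"rot": [0,0,0]},{"xyz": [0,0,0],"rot": [0,0,0]},{"xyz": [0,0,0],"rot": [0,0,0]}]' --grip 0.45

```text
t: 5.7
tool_pos: [0.4262, 0.2732, 0.0777]
orientation: [3.138, -0.157, -0.0]
force: [-0.3, -0.7, 0.9]
opening: 0.0412
```

```bash
python3 - <<'E'
from w import *
s=read_state();print(s['tool_pos'],s['orientation'],s['force'],s['opening'])
E
```

```text
[0.42618465 0.27320587 0.07772975] [ 3.13754711e+00 -1.56828976e-01 -3.47754187e-04] [-0.30538152 -0.73465364  0.93158174] 0.04120712963968005
```

carry_out --steps '[{"xyz": [0,0,2],"rot": [0,0,0]},{"xyz": [0,0,6],"rot": [0,0,0]},{"xyz": [0,0,11],"rot": [0,0,0]},{"xyz": [0,0,16],"rot": [0,0,0]},{"xyz": [0,0,16],"rot": [0,0,0]},{"xyz": [0,0,16],"rot": [0,0,0]}]'

```text
t: 6.3
tool_pos: [0.4272, 0.2738, 0.2396]
orientation: [-3.136, 0.157, -0.005]
force: [-0.4, 0.3, -1.7]
opening: 0.0418
```

```bash
python3 - <<'E'
from w import *
read_camera('top')
s=read_state();print(s['tool_pos'],s['orientation'],s['force'],s['opening'])
wshot('w8',hp); cv2.imwrite('pics/scene1.png',read_camera('scene')[:,:,::-1])
s=cv2.imread('pics/scene1.png')
cv2.imwrite('pics/crop_s1.png',cv2.resize(s[230:400,270:490],None,fx=3.5,fy=3.5,interpolation=cv2.INTER_CUBIC))
E
```

```text
[0.42616365 0.2732361  0.23751907] [-3.13765671e+00  1.56694970e-01 -9.96593396e-05] [-0.74011541  0.17175926 -0.4343171 ] 0.04150871831099246
```

View pics/w8_p.png

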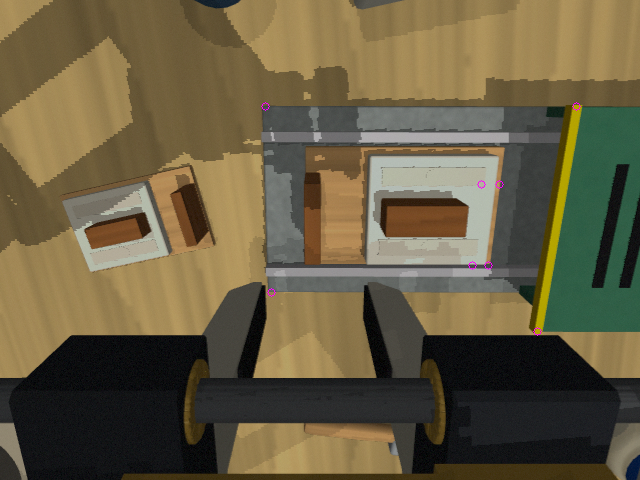

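View pics/crop_s1.png

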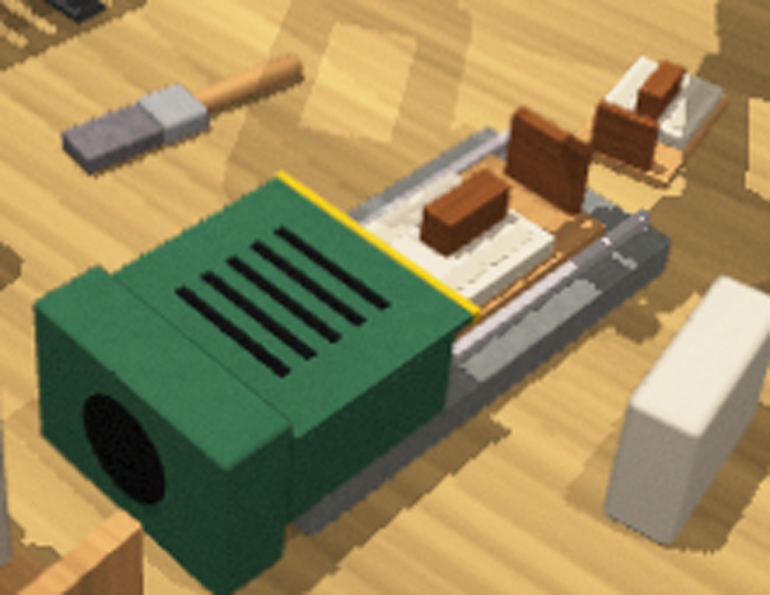

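```bash
python3 - <<'E'
from w import *
import pickle
c=pickle.load(open('pics/w8.pkl','rb')); im=cv2.imread('pics/w8.png')
cv2.imwrite('pics/w8c.png',cv2.resize(im[140:280,290:515],None,fx=3.5,fy=3.5,interpolation=cv2.INTER_CUBIC))
E
```

```text
(no output)
```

View pics/w8c.png

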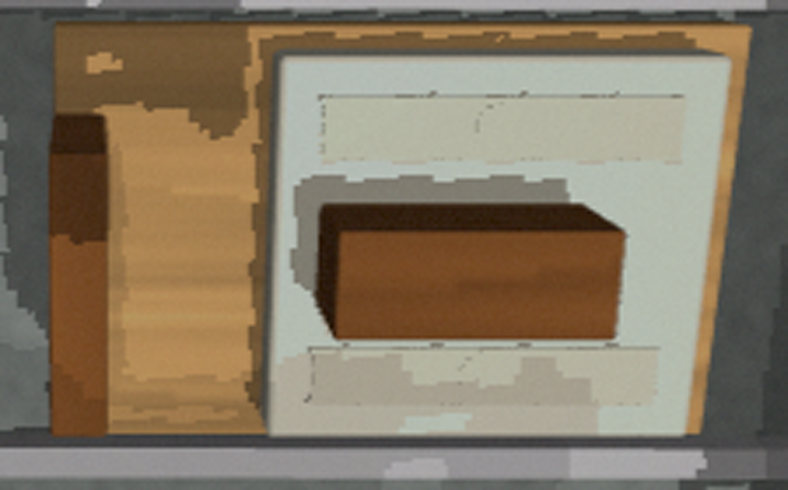

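```bash
python3 - <<'E'
from w import *
import pickle
c=pickle.load(open('pics/w8.pkl','rb'))
w=lambda l:[(290+x/3.5-.4,140+y/3.5-.4) for x,y in l]
b=onz(c,w([(341,231),(624,231),(616,339),(334,339)]),.086);print(b.round(4).tolist(),b.mean(0))
print(np.linalg.norm(b[0]-b[1]),np.linalg.norm(b[1]-b[2]))
t=onz(c,w([(51,153),(108,153),(106,437),(51,437)]),.096);print(t.round(4).tolist(),t.mean(0))
v=b.mean(0)-t.mean(0);print('dist tab-bar',np.hypot(*v[:2]),'yaw',np.degrees(np.arctan2(v[1],v[0])))
f=onz(c,w([(751,27),(699,434)]),.042);print('tail',f.round(4).tolist())
Ri=R.from_euler('Z',HY).as_matrix();print('hood x tail',(f-np.array(HO))@Ri)
E
```

```text
[[0.4818, 0.2799, 0.086], [0.5405, 0.274, 0.086], [0.5389, 0.2505, 0.086], [0.4791, 0.2565, 0.086]] [0.51006999 0.26519721 0.086     ]
0.05893504507039052 0.023537051763364042
[[0.4239, 0.3039, 0.096], [0.4352, 0.3028, 0.096], [0.429, 0.243, 0.096], [0.4175, 0.2442, 0.096]] [0.42638642 0.27346025 0.096     ]
dist tab-bar 0.08409053278918777 yaw -5.639189861418129
tail [[0.5845, 0.3075, 0.042], [0.5744, 0.2085, 0.042]]
hood x tail [[ 0.00246269  0.05032338  0.042     ]
 [ 0.00243081 -0.04923176  0.042     ]]
```

The tail is at hood x = 2.4 mm, well in front of the lip. The bar measures 59 x 23.5 mm, centred at (0.510, 0.265) with yaw −5.6°, and the tab-bar distance is 84 mm as it should be. Next I turn the gripper 90° and move over the bar.

carry_out --steps '[{"xyz": [8.4,-0.8,0],"rot": [0,0,90]},{"xyz": [8.4,-0.8,0],"rot": [0,0,90]},{"xyz": [8.4,-0.8,-2],"rot": [0,0,90]},{"xyz": [8.4,-0.8,-4],"rot": [0,0,90]},{"xyz": [8.4,-0.8,-6],"rot": [0,0,90]},{"xyz": [8.4,-0.8,-8],"rot": [0,0,90]},{"xyz": [8.4,-0.8,-8],"rot": [0,0,90]},{"xyz": [8.4,-0.8,-8],"rot": [0,0,90]},{"xyz": [8.4,-0.8,-8],"rot": [0,0,90]},{"xyz": [8.4,-0.8,-8],"rot": [0,0,90]}]' --grip 0.65

```text
t: 7.45
tool_pos: [0.5088, 0.2647, 0.1553]
orientation: [-2.395, -2.031, 0.006]
force: [0.6, -0.3, 0.6]
opening: 0.0601
```

```bash
python3 - <<'E'
from w import *
read_camera('top');read_camera('top')
s=read_state();print(s['tool_pos'],s['orientation'],s['q'].round(3),s['opening'])
print(R.from_rotvec(s['orientation']).as_matrix().round(3))
BO=[.4999,.2662,.03]
wshot('w9',fr([.510,.2652,0],HY,[[-.03,.012,.086],[.03,.012,.086],[.03,-.012,.086],[-.03,-.012,.086]]))
E
```

```text
[0.50893606 0.26475754 0.15561772] [-2.39912578 -2.02659335  0.00552463] [ 0.39   0.114  1.654 -0.     1.377 -1.012] 0.060669822867817094
[[ 0.167  0.986 -0.003]
 [ 0.986 -0.167 -0.001]
 [-0.002 -0.003 -1.   ]]
```

View pics/w9_p.png

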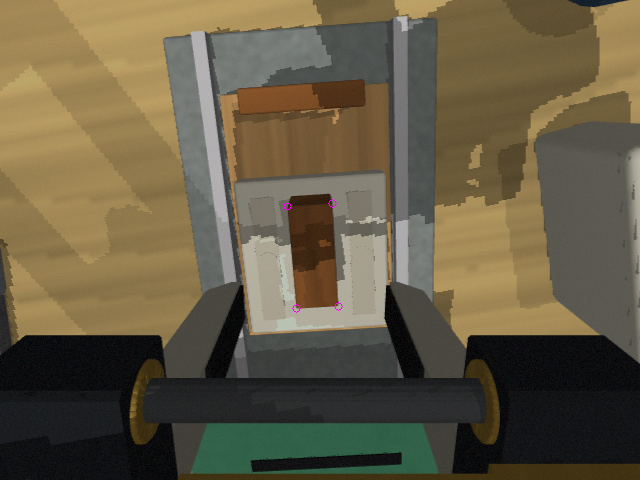

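The bar at (290-337, 203-307) matches the prediction. The turn stopped 4° short, so I add that while descending.

carry_out --steps '[{"xyz": [0.1,0,0],"rot": [0,0,4]},{"xyz": [0.1,0,-3],"rot": [0,0,4]},{"xyz": [0.1,0,-6],"rot": [0,0,4]},{"xyz": [0.1,0,-7.3],"rot": [0,0,4]},{"xyz": [0.1,0,-7.3],"rot": [0,0,4]},{"xyz": [0.1,0,-7.3],"rot": [0,0,4]},{"xyz": [0.1,0,-7.3],"rot": [0,0,4]}]'

```text
t: 8.3
tool_pos: [0.5123, 0.2658, 0.0867]
orientation: [2.331, 2.105, 0.004]
force: [-0.2, 0.7, 0.9]
opening: 0.0602
```

```bash
python3 - <<'E'
from w import *
wshot('w10')
s=read_state();print(s['tool_pos'],s['orientation'],s['force'],s['opening'])
print(R.from_rotvec(s['orientation']).as_matrix().round(3))
E
```

```text
[0.51236922 0.26580457 0.08674461] [2.33027957 2.10548531 0.00423514] [0.22304952 0.2534304  0.31483304] 0.060556026450898706
[[ 0.101  0.995  0.003]
 [ 0.995 -0.101  0.001]
 [ 0.001  0.003 -1.   ]]
```

View pics/w10.png

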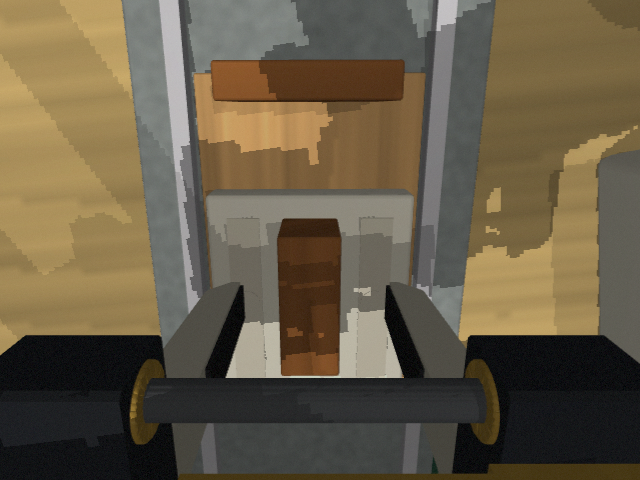

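carry_out --steps '[{"xyz": [-0.2,0,-0.6],"rot": [0,0,0]},{"xyz": [-0.2,0,-0.6],"rot": [0,0,0]},{"xyz": [-0.2,0,-0.6],"rot": [0,0,0]}]'

```text
t: 8.65
tool_pos: [0.509, 0.2653, 0.0788]
orientation: [-2.33, -2.107, 0.0]
force: [0.2, -0.5, 0.3]
opening: 0.0604
```

carry_out --steps '[{"xyz": [0,0,0],"rot": [0,0,0]},{"xyz": [0,0,0],"rot": [0,0,0]},{"xyz": [0,0,0],"rot": [0,0,0]},{"xyz": [0,0,0],"rot": [0,0,0]},{"xyz": [0,0,0],"rot": [0,0,0]},{"xyz": [0,0,0],"rot": [0,0,0]}]' --grip 0.0 --force 30

```text
t: 9.25
tool_pos: [0.5092, 0.2651, 0.0789]
orientation: [2.33, 2.107, -0.0]
force: [-0.4, -2.1, 0.9]
opening: 0.0239
```

The opening is 23.9 mm, which is the bar's width. I lift slowly.

carry_out --steps '[{"xyz": [0,0,0.5],"rot": [0,0,0]},{"xyz": [0,0,1.5],"rot": [0,0,0]},{"xyz": [0,0,3],"rot": [0,0,0]},{"xyz": [0,0,5],"rot": [0,0,0]},{"xyz": [0,0,7.5],"rot": [0,0,0]},{"xyz": [0,0,10],"rot": [0,0,0]},{"xyz": [0,0,12.5],"rot": [0,0,0]},{"xyz": [0,0,14],"rot": [0,0,0]},{"xyz": [0,0,14],"rot": [0,0,0]},{"xyz": [0,0,14],"rot": [0,0,0]}]'

```text
t: 10.25
tool_pos: [0.5091, 0.2653, 0.2186]
orientation: [-2.33, -2.107, 0.0]
force: [0.0, -0.4, -5.9]
opening: 0.0241
```

```bash
python3 - <<'E'
from w import *
wshot('w11'); cv2.imwrite('pics/scene2.png',read_camera('scene')[:,:,::-1])
s=read_state();print(s['tool_pos'],s['orientation'],s['force'],s['opening'],s['q'])
E
```

```text
[0.50825117 0.26490588 0.21699455] [-2.32971089 -2.10614974  0.00435226] [ 0.37645799  0.30658562 -5.35471774] 0.023816010997131345 [ 3.91027523e-01  7.00573218e-02  1.58662639e+00 -1.08361576e-05
  1.48784917e+00 -1.07905591e+00]
```

View pics/w11.png

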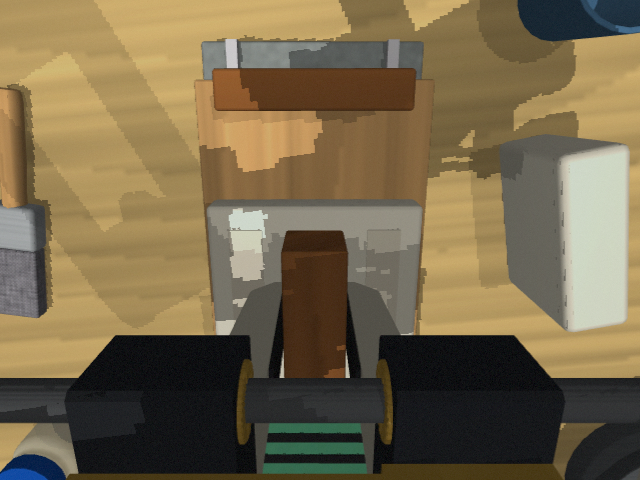

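View pics/scene2.png

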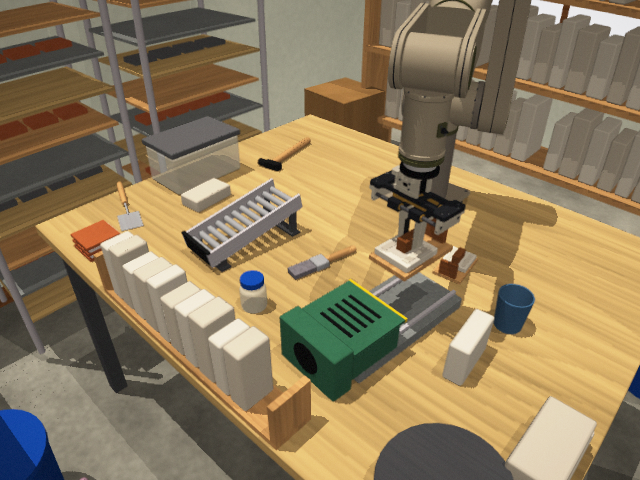

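The board hangs level from the bar (wrist force −5.5 N, so about 0.56 kg), and the bystanders are untouched. Now I work out the placing pose.

```bash
cat > tgt.py <<'E'
from h import *
RL=R.from_euler('ZY',[LY,.18])
def tcp(s,h,y=0): # mould origin at slope s, height h above roller plane vertical
    M=LR+RL.apply([s,y,0])+[0,0,h]
    return M+RL.apply([.009,0,.0489])
E
python3 - <<'E'
from tgt import *
s=read_state();cur=R.from_rotvec(s['orientation']); p=s['tool_pos']
yaw=np.degrees(np.arctan2(*cur.as_matrix()[1::-1,0])); print('tool x yaw',yaw)
tgtR=RL*R.from_matrix(np.array([[0,1,0],[1,0,0],[0,0,-1.]]))
print('rot deg',np.degrees((tgtR*cur.inv()).as_rotvec()))
for h in (.06,.02,.0): t=tcp(-.064,h); print(h,t,(t-p)*100)
E
```

```text
tool x yaw 84.2297322048244
rot deg [ 1.00704797 10.11548305  1.06035463]
0.06 [ 0.52379566 -0.21928353  0.18795658] [  1.55444952 -48.41894084  -2.90379649]
0.02 [ 0.52379566 -0.21928353  0.14795658] [  1.55444952 -48.41894084  -6.90379649]
0.0 [ 0.52379566 -0.21928353  0.12795658] [  1.55444952 -48.41894084  -8.90379649]
```

carry_out --steps '[{"xyz": [0.2,-1.5,0],"rot": [0,0,0]},{"xyz": [0.3,-4,0],"rot": [0,0,0]},{"xyz": [0.5,-8,0],"rot": [0,0,0.2]},{"xyz": [0.6,-12,0],"rot": [0,0,0.4]},{"xyz": [0.7,-16,0],"rot": [0,0,0.6]},{"xyz": [0.8,-20,0],"rot": [0,0,0.8]},{"xyz": [1,-24,0],"rot": [0,0,1]},{"xyz": [1.1,-28,0],"rot": [0,0,1]},{"xyz": [1.2,-32,0],"rot": [0,0,1]},{"xyz": [1.3,-36,0],"rot": [0,0,1]}]'

```text
t: 11.35
tool_pos: [0.521, -0.0969, 0.2177]
orientation: [-2.311, -2.126, 0.002]
force: [1.3, -0.2, -5.0]
opening: 0.0237
```

carry_out --steps '[{"xyz": [0.1,-3.5,0],"rot": [0,0,0]},{"xyz": [0.1,-6.5,0],"rot": [0,0,0]},{"xyz": [0.2,-9.5,0],"rot": [0,0,0]},{"xyz": [0.2,-11.5,0],"rot": [0,0,0]},{"xyz": [0.2,-12.4,0],"rot": [0,0,0]},{"xyz": [0.2,-12.4,-1],"rot": [0.2,2.5,0]},{"xyz": [0.2,-12.4,-2],"rot": [0.5,5,0]},{"xyz": [0.2,-12.4,-2.9],"rot": [0.8,7.5,0]},{"xyz": [0.2,-12.4,-2.9],"rot": [1,10.1,0]},{"xyz": [0.2,-12.4,-2.9],"rot": [1,10.1,0]}]'

```text
t: 12.35
tool_pos: [0.5239, -0.2179, 0.1882]
orientation: [-2.207, -2.033, 0.179]
force: [-0.5, 0.3, -6.2]
opening: 0.0236
```

```bash
python3 - <<'E'
from w import *
from tgt import *
read_camera('top')
c=wshot('w12',lp); cv2.imwrite('pics/scene3.png',read_camera('scene')[:,:,::-1]); cv2.imwrite('pics/top3.png',read_camera('top')[:,:,::-1])
s=read_state();cur=R.from_rotvec(s['orientation']); p=s['tool_pos']
print(s['t'],p,s['force'],s['opening'],s['q'].round(3),s['dq'].round(3))
tgtR=RL*R.from_matrix(np.array([[0,1,0],[1,0,0],[0,0,-1.]]))
print('rot deg',np.degrees((tgtR*cur.inv()).as_rotvec()))
for h in (.06,.02,.0): t=tcp(-.064,h); print(h,t,(t-p)*100)
a=cv2.imread('pics/scene3.png')[110:310,140:360];cv2.imwrite('pics/scene3c.png',cv2.resize(a,None,fx=3,fy=3,interpolation=cv2.INTER_CUBIC))
E
```

```text
12.55 [ 0.52416695 -0.21857737  0.19002118] [-0.49388179 -0.36870363 -6.28281558] 0.02355595525207792 [-0.447  0.234  1.466 -0.06   1.607 -1.932] [-0.002 -0.008 -0.    -0.002  0.004  0.   ]
rot deg [-0.13465474  0.25011772  0.07185063]
0.06 [ 0.52379566 -0.21928353  0.18795658] [-0.03712852 -0.07061613 -0.20645977]
0.02 [ 0.52379566 -0.21928353  0.14795658] [-0.03712852 -0.07061613 -4.20645977]
0.0 [ 0.52379566 -0.21928353  0.12795658] [-0.03712852 -0.07061613 -6.20645977]
```

View pics/w12_p.png

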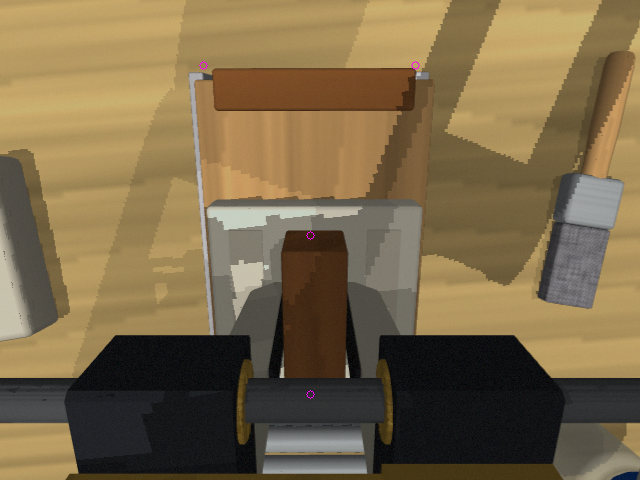

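View pics/scene3c.png

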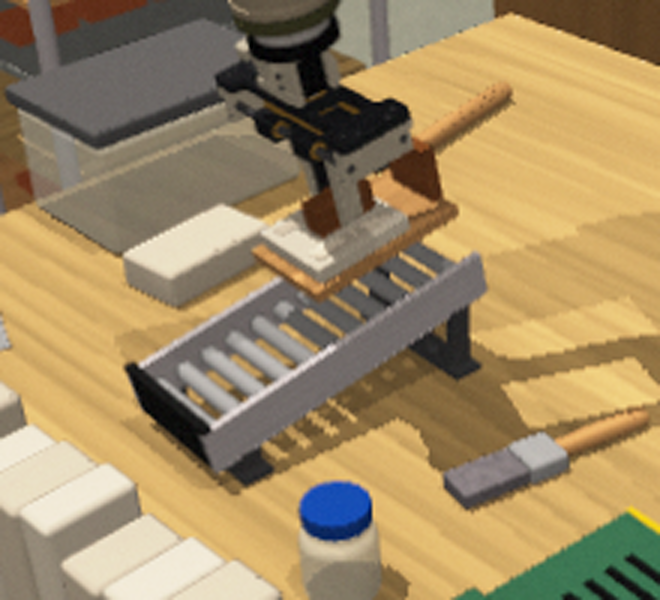

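```bash
python3 - <<'E'
from w import *
from tgt import *
import pickle
c=pickle.load(open('pics/w12.pkl','rb')); s=read_state(); p=s['tool_pos']
print('proj TCP',proj(c,[p,p+[0,0,-.06],p-RL.apply([0,0,.0489]),p-RL.apply([0,0,.1089])]))
im=cv2.imread('pics/w12.png')
cv2.imwrite('pics/w12c.png',cv2.resize(im[55:215,180:440],None,fx=3,fy=3,interpolation=cv2.INTER_CUBIC))
E
```

```text
proj TCP [[310.25639047 316.23370383]
 [310.80148567 281.41497844]
 [310.68375868 269.6656923 ]
 [311.00582692 234.57618417]]
```

View pics/w12c.png

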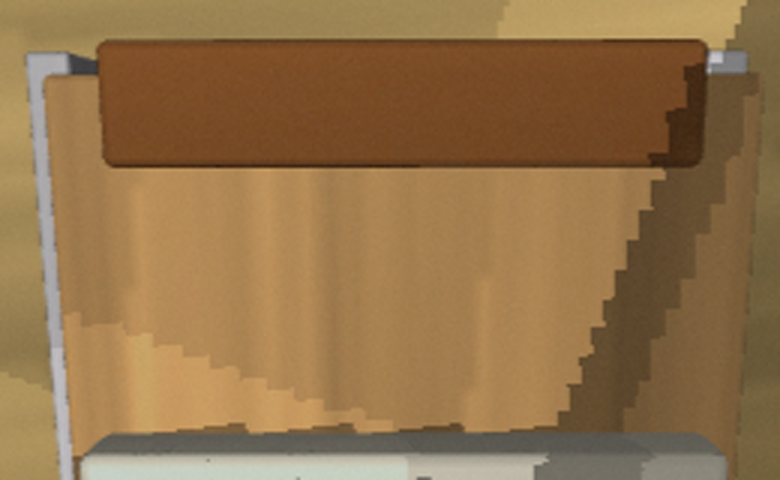

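The TCP projects at u ≈ 310.5, but the jaws and bar really sit at u ≈ 314, so the wrist calibration is biased by about 2 mm sideways. Comparing board and rails directly in the image, the board centre is at 314 and the rail centre at 309. The board is therefore about 2.8 mm too far in +y. I correct that and go down to about 15-20 mm above the rollers.

carry_out --steps '[{"xyz": [0.2,-0.25,-1],"rot": [0,0.2,0]},{"xyz": [0.2,-0.25,-2],"rot": [0,0.2,0]},{"xyz": [0.2,-0.25,-3],"rot": [0,0.2,0]},{"xyz": [0.2,-0.25,-4],"rot": [0,0.2,0]},{"xyz": [0.2,-0.25,-4],"rot": [0,0.2,0]},{"xyz": [0.2,-0.25,-4],"rot": [0,0.2,0]}]'

```text
t: 13.15
tool_pos: [0.5258, -0.2211, 0.1493]
orientation: [-2.208, -2.032, 0.182]
force: [-0.5, 0.4, -5.9]
opening: 0.0234
```

```bash
python3 - <<'E'
from w import *
from tgt import *
c=wshot('w13',lp); cv2.imwrite('pics/scene4.png',read_camera('scene')[:,:,::-1])
s=read_state();cur=R.from_rotvec(s['orientation']); p=s['tool_pos']
print(s['t'],p,s['force'],s['opening'])
tgtR=RL*R.from_matrix(np.array([[0,1,0],[1,0,0],[0,0,-1.]]))
print('rot deg',np.degrees((tgtR*cur.inv()).as_rotvec()))
for h in (.0,): t=tcp(-.062,h); print(h,t,(t-p)*100)
im=cv2.imread('pics/w13.png')
a=cv2.resize(im[35:235,170:450],None,fx=2.6,fy=2.6,interpolation=cv2.INTER_CUBIC); cv2.imwrite('pics/w13c.png',a)
a=cv2.imread('pics/scene4.png')[130:290,160:330];cv2.imwrite('pics/scene4c.png',cv2.resize(a,None,fx=3.5,fy=3.5,interpolation=cv2.INTER_CUBIC))
E
```

```text
13.25 [ 0.52647489 -0.2213266   0.15034583] [-0.12019888 -0.1104154  -5.56843873] 0.023941042103352097
rot deg [-0.12180056  0.01928055  0.08374778]
0.0 [ 0.52575673 -0.21944476  0.12759852] [-0.07181632  0.18818437 -2.27473083]
```

View pics/w13c.png

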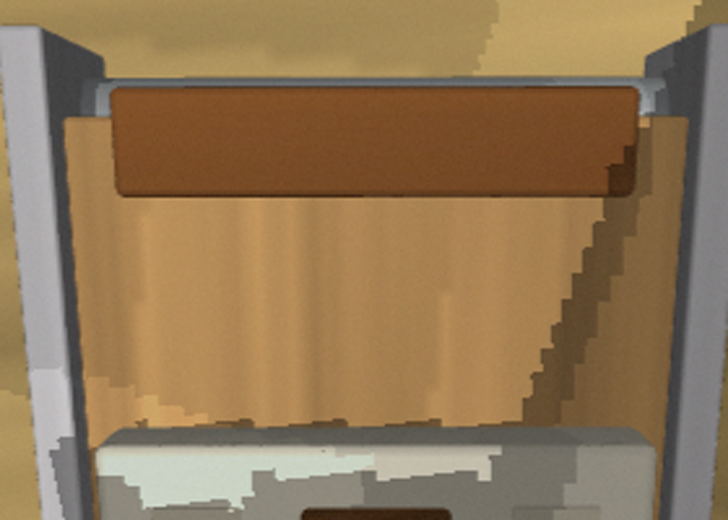

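View pics/scene4c.png

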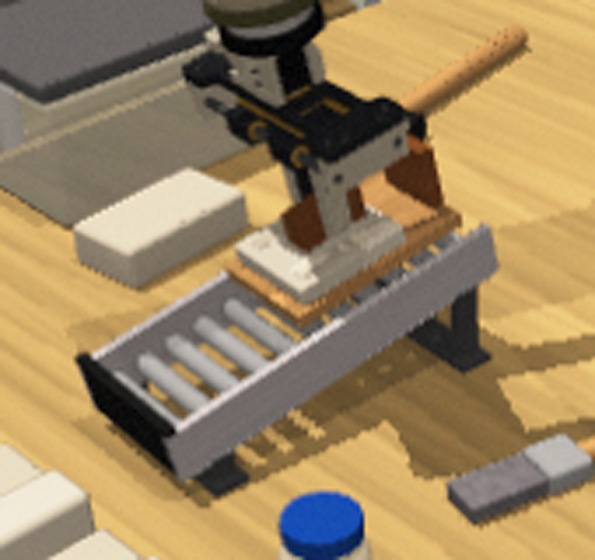

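The board is centred between the rails: in the crop the board is at 375 and the inner rail corners (103/646) average 374.5. I lower it slowly until it touches.

carry_out --steps '[{"xyz": [0,0,-0.5],"rot": [0,0,0]},{"xyz": [0,0,-1],"rot": [0,0,0]},{"xyz": [0,0,-1.4],"rot": [0,0,0]},{"xyz": [0,0,-1.7],"rot": [0,0,0]},{"xyz": [0,0,-1.7],"rot": [0,0,0]},{"xyz": [0,0,-1.7],"rot": [0,0,0]}]'

```text
t: 13.85
tool_pos: [0.5261, -0.2212, 0.1328]
orientation: [-2.209, -2.032, 0.181]
force: [0.9, 0.1, -5.5]
opening: 0.0241
```

carry_out --steps '[{"xyz": [0,0,-0.2],"rot": [0,0,0]},{"xyz": [0,0,-0.4],"rot": [0,0,0]},{"xyz": [0,0,-0.4],"rot": [0,0,0]}]'

```text
t: 14.15
tool_pos: [0.526, -0.2211, 0.1285]
orientation: [-2.209, -2.032, 0.182]
force: [0.7, 0.1, -5.6]
opening: 0.024
```

carry_out --steps '[{"xyz": [0,0,-0.15],"rot": [0,0,0]},{"xyz": [0,0,-0.15],"rot": [0,0,0]},{"xyz": [0,0,-0.15],"rot": [0,0,0]}]'

```text
t: 14.45
tool_pos: [0.5265, -0.2213, 0.1278]
orientation: [-2.21, -2.033, 0.181]
force: [0.3, 0.9, -2.4]
opening: 0.0237
```

carry_out --steps '[{"xyz": [0,0,-0.15],"rot": [0,0,0]},{"xyz": [0,0,-0.15],"rot": [0,0,0]},{"xyz": [0,0,-0.15],"rot": [0,0,0]}]'

```text
t: 14.75
tool_pos: [0.5275, -0.2213, 0.1276]
orientation: [-2.211, -2.035, 0.179]
force: [2.8, 2.5, 4.7]
opening: 0.0237
```

The board now rests on the rollers at the expected height (TCP z 0.1276). I ease the pressure by 1 mm, release with the fingers fully open, and then lift away.

carry_out --steps '[{"xyz": [0,0,0.1],"rot": [0,0,0]},{"xyz": [0,0,0.1],"rot": [0,0,0]}]'

```text
t: 14.95
tool_pos: [0.5267, -0.2213, 0.1277]
orientation: [-2.21, -2.033, 0.18]
force: [2.1, 2.4, 5.7]
opening: 0.0239
```

carry_out --steps '[{"xyz": [0,0,0],"rot": [0,0,0]},{"xyz": [0,0,0],"rot": [0,0,0]},{"xyz": [0,0,0],"rot": [0,0,0]},{"xyz": [0,0,1.5],"rot": [0,0,0]},{"xyz": [-0.5,0,5],"rot": [0,0,0]},{"xyz": [-1,0,9],"rot": [0,0,0]},{"xyz": [-1,0,13],"rot": [0,0,0]},{"xyz": [-1,0,15],"rot": [0,0,0]},{"xyz": [-1,0,15],"rot": [0,0,0]},{"xyz": [-1,0,15],"rot": [0,0,0]}]' --grip 1.0

```text
t: 15.95
tool_pos: [0.5163, -0.2213, 0.2774]
orientation: [-2.21, -2.033, 0.181]
force: [-0.8, 0.1, 0.1]
opening: 0.0924
```

carry_out --steps '[{"xyz": [0,0,0],"rot": [0,0,0]},{"xyz": [0,0,0],"rot": [0,0,0]},{"xyz": [0,0,0],"rot": [0,0,0]},{"xyz": [0,0,0],"rot": [0,0,0]},{"xyz": [0,0,0],"rot": [0,0,0]},{"xyz": [0,0,0],"rot": [0,0,0]},{"xyz": [0,0,0],"rot": [0,0,0]},{"xyz": [0,0,0],"rot": [0,0,0]},{"xyz": [0,0,0],"rot": [0,0,0]},{"xyz": [0,0,0],"rot": [0,0,0]}]'

```text
t: 16.95
tool_pos: [0.5162, -0.2212, 0.2769]
orientation: [-2.209, -2.032, 0.181]
force: [-0.1, 1.0, -0.5]
opening: 0.0931
```

```bash
python3 - <<'E'
from w import *
c=wshot('w14',lp); cv2.imwrite('pics/scene5.png',read_camera('scene')[:,:,::-1])
s=read_state(); print(s['t'],s['tool_pos'],s['force'],s['opening'])
a=cv2.imread('pics/scene5.png')[130:400,160:500];cv2.imwrite('pics/scene5c.png',cv2.resize(a,None,fx=2.2,fy=2.2,interpolation=cv2.INTER_CUBIC))
E
```

```text
17.05 [ 0.51618591 -0.2211976   0.27691479] [-0.57508545 -0.487993    0.25397918] 0.09304082525066804
```

View pics/scene5c.png

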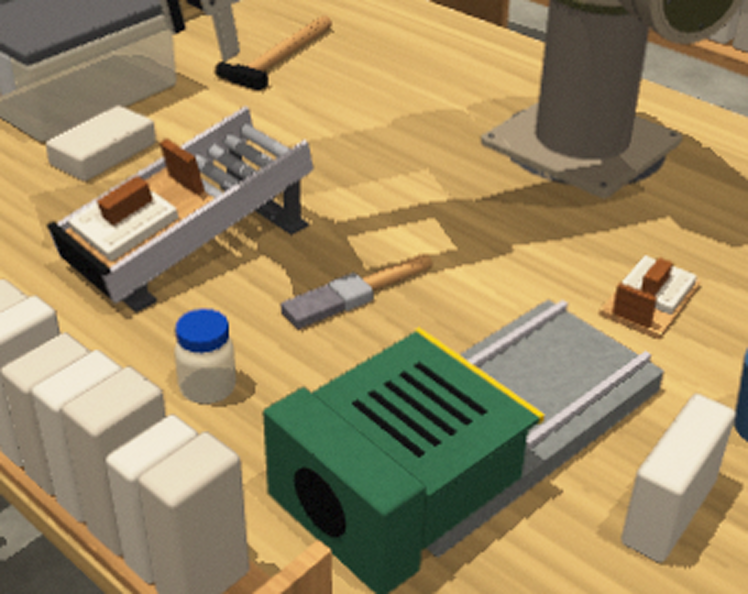

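View pics/w14.png

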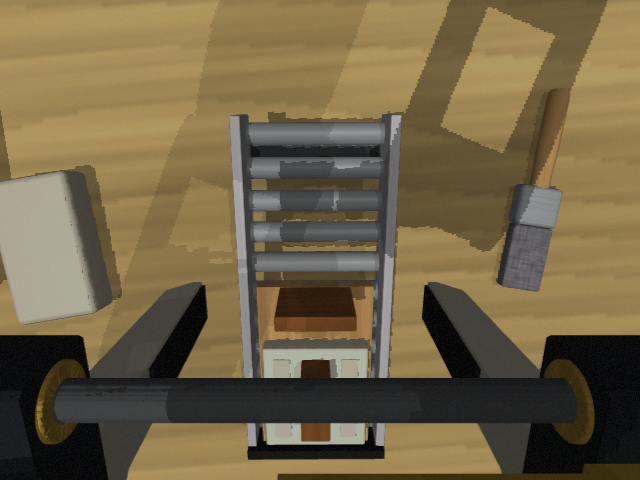

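The board has rolled to the stop. I check numerically that it is seated and at rest, comparing two pictures and the tab position.

```bash
python3 - <<'E'
from w import *
from tgt import *
c=calibration('wrist'); a=cv2.imread('pics/w14.png'); s0=cv2.imread('pics/scene5.png'); s1=read_camera('scene')[:,:,::-1]
d=cv2.absdiff(s0,s1).max(2); print('changed px in lane region',(d[170:270,170:310]>40).sum())
# bar & tab expected points at home
H=LR+RL.apply([.055,0,0]); ex=[H+RL.apply(v) for v in [[-.08,.03,.066],[-.08,-.03,.066],[-.02,.012,.056],[.04,.012,.056],[.08,0,.006]]]
ex=[H+RL.apply(v) for v in [[-.08,.03,.066],[-.08,-.03,.066],[-.02,.012,.056],[-.02,-.012,.056],[.04,.012,.056],[.04,-.012,.056]]]
sc=calibration('scene'); im=cv2.resize(s1,None,fx=2,fy=2,interpolation=cv2.INTER_CUBIC)
for q in proj(sc,ex): cv2.circle(im,tuple(int(round(v*2+.5)) for v in q),3,(255,0,255),1)
w=a.copy()
for q in proj(c,ex): cv2.circle(w,tuple(int(round(v)) for v in q),3,(255,0,255),1)
A=cv2.resize(im[330:550,340:620],None,fx=1.4,fy=1.4,interpolation=cv2.INTER_CUBIC);B=cv2.resize(w[270:470,220:410],(380,308*400//308),interpolation=cv2.INTER_CUBIC)
B=cv2.resize(B,(380,400));A=cv2.resize(A,(400,400*308//392));A=cv2.copyMakeBorder(A,0,400-A.shape[0],0,0,cv2.BORDER_CONSTANT)
cv2.imwrite('pics/fin.png',np.hstack([A,B]))
E
```

```text
changed px in lane region 0
```

View pics/fin.png

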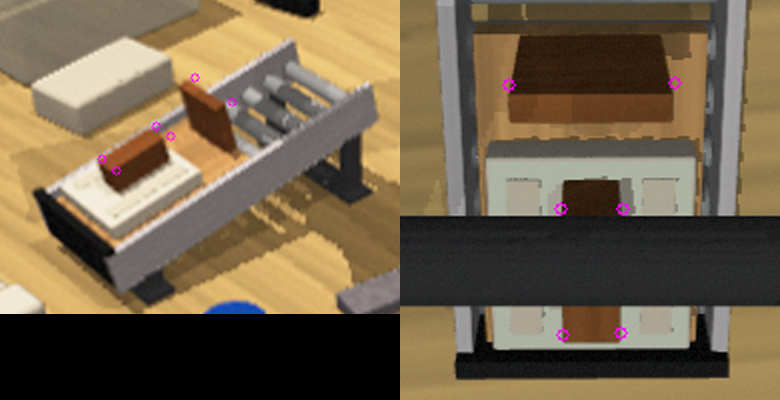

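The board is seated against the stop. The tab and bar lie within a few mm of the lane_home prediction, with the same downhill offset seen earlier for the lane. No pixels changed between the two pictures, so it is at rest. I hand in the job.

```bash
python3 -c "
from plant import *
print(close_job())"
```

```text
the job is handed in; nothing more can be done
None
```

The job is handed in, after about 17 s of the 58 s allowed, and no verdict was reported. I drew the mould board out by its tab and let it go on the deck. I then picked it up by the bar, laid it at the upper end of the lane and released it, and it rolled down by itself to the stop.

**After the pull:** the tail measured 2.4 mm in the hood frame, against a limit of 18 mm.

**Before lowering:** the board was centred between the rails in the wrist picture.

**At the end:**
- The board lies against the stop, right side up between the rails. Two scene pictures showed no change in the lane area, so it is at rest.
- The gripper is open and about 15 cm above where it let go.
- The jar, brush and the block nearest the hood look unmoved in the last close-up picture. Block_b and the cup were not checked closely, but the arm stayed clear of them.

**Checks that disagreed:**
- The top camera placed the hood about 5 mm off from the wrist and scene cameras, so I used the wrist values.
- The wrist calibration was about 2 mm off sideways, so I moved the board 2.5 mm to centre it.
- At the end the tab and bar appeared a few mm further downhill than predicted. The lane ends had shown the same offset, and I took it to be an error in my lane position.
- Easing off 1 mm before release did not lower the pressure (about 6 N upward), but the release was clean.

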